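Take the red transport bar off its test stand

ROBOT

A 7-joint arm with a two-finger parallel gripper is mounted at the origin on the work surface. World frame = base frame: x ahead of the robot, y to its left, z up, the work surface at z = 0. Lengths are in mm, angles in rad, forces in N, time in s.
With the tool pointing down it reaches from about 400 to 850 mm from the base axis. Payload 4.5 kg.
Tool frame: the origin (TCP) lies on the mounting face of the last link; the fingertips stand 166 mm ahead of it and the grasp point (between the pads) lies 147 mm ahead of it; z points along the fingers, y is the direction in which the jaws open and shut (so a half turn about z gives the same grasp; the last joint's range is limited). The gripper opens to 88 mm and grips with 3 to 60 N. Pads are 18 mm wide; open, the fingers measure 123 mm over their backs; the gripper's body (75 mm by 187 mm) begins 45 mm behind the grasp point.
Start: joints at [-1.233, 0.689, -0.195, 1.565, 0.157, 0.902, -0.215], TCP at [186.946, 596.397, 404.743] pointing down, gripper open.
Joint ranges: [-3.01, 3.01], [-0.46, 2.08], [-1.47, 1.51], [0.13, 2.56], [-1, 4.14], [0.04, 2.09], [-2.66, 2.66]. Speed limits (rad/s): [2.57, 2.57, 3.14, 3.14, 3.14, 3.14, 3.14].

INTERFACE

Orientations are given as a rotation vector (axis times angle).
In Python, from plant import * gives the robot as it stands.
- The arm moves only by the tool move_arm, never from a script. Its argument "commands" is a list of rows, each a list of 7 numbers: the closure in counts, from 0 (fully open) to 255 (shut), then the shift along the world's x, y, z in units of 40 mm (1.0 is 40 mm), then the turn, a rotation vector about the world's x, y, z in units of 5 degrees (1.0 is 5 degrees). A call has 1 to 5 rows; each row shifts and turns the commanded pose from where the row before left it; what a row does not reach is not made up. A row lasts 1/12 s, in which the tool goes at most 41.7 mm and 7.16 degrees, less where a joint would pass 70% of its speed; a pose out of reach is approached as far as the arm can. A call is refused whole if a number of a shift passes 1 or a number of a turn 1, either way. A call with a gripper value outside its range is refused whole. The fingers move at their own pace and stop on an object; the grip force is fixed at half the most. Time passes only in rows, so rows that do not move let the fingers close. It gives the time, the measured TCP pose, the force and the opening at its end, in the units of the state.
- observe(): the state, without advancing time (a new reading comes with each control period).
- grab_frame(name): name is "scene" or "top"; returns (picture, depth): 400x640x3 uint8, blue, green, red; 400x640 float32, mm along the optical axis (not along the pixel's ray), 0 where there is no reading.
- get_calibration(name): a dict with "mtx" (3x3 intrinsics, pixels), "k1" (the pictures are not rectified: a ray, as slopes to the right and down, at radius r is drawn at 1 + k1 r^2 times it, then the intrinsics apply), "world_from_camera" (4x4, takes a point from camera to world coordinates). Camera axes: x right, y down, z forward; pixel columns grow to the right and rows downward; lengths in mm; the calibration is good to about 2 mm. A picture is of the moment at which its call begins. get_calibration takes no time and is no camera call.
- sign_off(): hands the job in, once; it reports no verdict.
Trained networks look in the newest picture that a camera, given by its name, has taken for a name from the list of things; names that differ only in an ending like _2 or _b are one class to them, and where a whole thing is asked for, a point or a joint stands for the part that bears it (a point fixed in the world has none). Each returns a list of dicts, best first, with "score" (0 to 1); they miss things now and then, are a little off and sometimes report something else, mostly with a low value. They report only what shows in the picture. A call takes as long as a camera call.
- look_for(camera, name): "bbox" ([left, top, right, bottom] in pixels, round what is visible of it).
The state is a dict: "clock": time; "qpos": joint angles; "joint_vel": joint speeds; "joint_efforts": joint torques, N m; "tcp_pos": TCP position; "ee_rot": TCP orientation; "contact_force": force on the tool from outside, world axes, zero at the start; "moment": the same for the moment, N m; "gripper_width": finger opening in mm.
Only numpy, scipy, OpenCV 4.12 (cv2) and the standard library are available. Lean on these libraries where they do the work, as an engineer would, in place of code of your own. Each camera call takes 0.05 s, during which the arm holds its last target.

TASK

Release the test stand that is locked with the red transport bar: lift the red bar straight up out of its two open U brackets, keeping it level so that both ends come clear together, then lay it gently lengthwise in the middle of the yellow tray, across its two black rubber strips, and let go. Leave the blue bar seated in its own stand.

Things in the scene. Friction and masses are not known exactly. Their poses are not given: they have to be found in the camera images.
- red_bar_center (a point): RED straight bar, 200 long x 22 wide x 24 high (mm), flat faces, black ends, about 0.3 kg; to be moved. Point: the bar's centre (12 mm above its underside); y axis along the bar, z up. It starts lying loose (no latch) in the red stand's two U brackets, parallel to the stand's y, within 8 mm of the middle, centre 72 mm above the table.
- red_stand: Fixed stand, light grey plate 110 x 200 mm, that holds the red bar. Origin: plate centre, on the table; y along the bar, z up. Steel U brackets at y = -70 and +70 mm, 24 long (y), 42 wide; slot 30 mm wide, open at top and ends, floor 60 mm and cheek tops 92 mm above the table. Between them a flat toothed ring, top 37 mm above the table: 23 mm free under the bar.
- blue_bar_center (a point): BLUE bar, same size as the red one, lying in the same way in an identical fixed stand of its own; it must stay there. Point: the bar's centre, 72 mm above the table; y axis along the bar, z up.
- tray: Fixed yellow open tray for the red bar, outside 150 (x) x 250 mm (y), walls 4 mm thick, rim 34 mm above the table. Origin: centre of its underside, on the table; y lengthwise, z up. Two black rubber strips 20 mm wide run across it (along x) at y = -55 and +55 mm, tops 20 mm above the table, so a bar laid on them has its centre 32 mm above the table.

How it is judged:
By the outcome, as a careful person would: the job done as asked, in the order asked, and still so for the second after the job is handed in, with the robot touching nothing.
It also fails if it takes over 38 s, if anything falls off the work surface, if the arm or the gripper's body presses on something with over 40 N, if the wrist force passes 120 N, or if a joint passes its speed limit or range.

## Working session

There is one attempt and no reset: what is moved stays moved. The work goes in short steps, Python scripts to look and compute and a tool call to move; the robot and the scene stay as the last step left them, time stands still between calls to the robot, and variables do not carry over. Pictures are saved under pics/ and viewed, and the job is handed in when it is done.

Besides the shell and the picture viewer there is one more tool, called after ">>>" in YAML: its name, and indented under it one key for each argument. move_arm: Moves the arm, as the interface text tells. Its arguments: {"type":"object","properties":{"commands":{"type":"array"}},"required":["commands"]}

```bash
mkdir -p pics; ls; python3 - <<'E'
from plant import *
import cv2,numpy as np
s=observe();print({k:np.round(v,3) for k,v in s.items()})
for n in("top","scene"):
    p,d=grab_frame(n);cv2.imwrite(f"pics/{n}0.png",p);np.save(f"{n}0.npy",d)
    c=get_calibration(n);print(n,c)
    for t in("red_bar_center","red_stand","blue_bar_center","tray"):
        print(t,[(np.round(r["bbox"]),round(r["score"],2)) for r in look_for(n,t)][:3])
print(observe()["clock"])
E
```

```text
pics
{'clock': np.float64(0.0), 'qpos': array([-1.233,  0.69 , -0.195,  1.566,  0.157,  0.903, -0.215]), 'joint_vel': array([-0.001,  0.002, -0.   , -0.   ,  0.   , -0.   ,  0.   ]), 'joint_efforts': array([ 0.0000e+00, -5.2755e+01, -1.2670e+00, -1.5343e+01, -5.3000e-02,
        7.0000e-03,  0.0000e+00]), 'tcp_pos': array([186.881, 596.059, 403.919]), 'ee_rot': array([-4.750e-01, -3.105e+00,  3.000e-03]), 'contact_force': array([-0.087, -0.177, -0.096]), 'moment': array([-0.004,  0.027,  0.002]), 'gripper_width': np.float64(87.996)}
top {'mtx': array([[497.52813472,   0.        , 310.60258554],
       [  0.        , 497.52813472, 202.28009029],
       [  0.        ,   0.        ,   1.        ]]), 'k1': -0.06285513774724195, 'world_from_camera': array([[ 2.13903090e-02, -9.90788305e-01,  1.33719814e-01,
         4.58775660e+02],
       [-9.99679160e-01, -2.30110174e-02, -1.05863200e-02,
        -3.06573304e+00],
       [ 1.35658310e-02, -1.33450466e-01, -9.90962634e-01,
         9.50667446e+02],
       [ 0.00000000e+00,  0.00000000e+00,  0.00000000e+00,
         1.00000000e+00]])}
red
[... 286 characters left out ...]
0.        , 440.78749745, 200.52407944],
       [  0.        ,   0.        ,   1.        ]]), 'k1': -0.04827252066826597, 'world_from_camera': array([[ 7.19909406e-01,  3.88732135e-01, -5.74993716e-01,
         1.16483835e+03],
       [ 6.94059034e-01, -3.98979458e-01,  5.99247402e-01,
        -6.11230917e+02],
       [ 3.53604085e-03, -8.30483425e-01, -5.57032115e-01,
         6.39554521e+02],
       [ 0.00000000e+00,  0.00000000e+00,  0.00000000e+00,
         1.00000000e+00]])}
red_bar_center [(array([183., 200., 258., 253.]), 0.66)]
red_stand [(array([175., 196., 277., 284.]), 0.56)]
blue_bar_center [(array([341., 136., 385., 168.]), 0.8)]
tray [(array([298., 206., 428., 294.]), 0.8)]
0.5
```

View pics/top0.png

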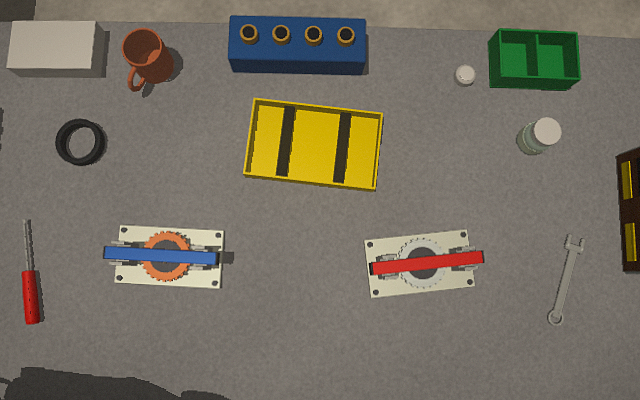

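View pics/scene0.png

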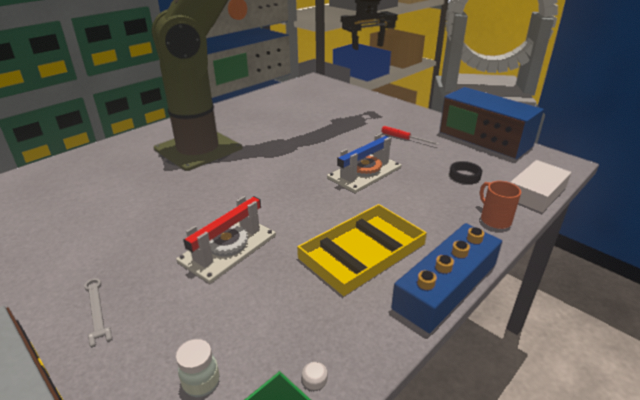

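The top picture shows the red bar from about (370,268) to (484,256), the blue bar at (104–220, 255) and the tray with corners near (253,99), (382,113), (376,190) and (244,175). The network boxes agree with this. Next I turn these pixels into poses.

```bash
cat > h.py <<'E'
import numpy as np,cv2
from plant import *
def rays(cam,px):
    c=get_calibration(cam);K=c["mtx"];px=np.asarray(px,float).reshape(-1,2)
    d=(px-[K[0,2],K[1,2]])/[K[0,0],K[1,1]]
    u=d.copy()
    for _ in range(20):u=d/(1+c["k1"]*(u**2).sum(1,keepdims=True))
    T=c["world_from_camera"];return T[:3,3],np.c_[u,np.ones(len(u))]@T[:3,:3].T,u
def at_z(cam,px,z):
    o,r,_=rays(cam,px);return o+r*((z-o[2])/r[:,2])[:,None]
def cloud(cam,px,dep):
    o,r,_=rays(cam,px);return o+r*np.asarray(dep)[:,None]
def mask(p,box,kind):
    h=cv2.cvtColor(p,cv2.COLOR_BGR2HSV).astype(int);H,S,V=h[...,0],h[...,1],h[...,2]
    m={"red":((H<8)|(H>172))&(S>150)&(V>60),"blue":(H>100)&(H<125)&(S>120),"yellow":(H>20)&(H<35)&(S>150)}[kind]
    b=np.zeros_like(m);l,t,r,o=box;b[t:o,l:r]=1;return m&b
def rect(pts):
    (c,(w,h),a)=cv2.minAreaRect(pts[:,:2].astype(np.float32))
    b=cv2.boxPoints((c,(w,h),a));e=[b[1]-b[0],b[2]-b[1]];e=max(e,key=np.linalg.norm)
    an=np.degrees(np.arctan2(e[1],e[0]));return np.round(c,1),np.round((w,h),1),round((an)%180,2)
E
python3 - <<'E'
from h import *
for cam,boxes in(("top",dict(red=(360,225,495,300),blue=(95,225,235,290),yellow=(235,90,390,200))),("scene",dict(red=(170,185,275,260),blue=(330,130,400,175),yellow=(290,200,435,300)))):
    p=cv2.imread(f"pics/{cam}0.png");d=np.load(f"{cam}0.npy")
    for k,b in boxes.items():
        m=mask(p,b,k);v,u=np.nonzero(m&(d>0));P=cloud(cam,np.c_[u,v],d[v,u])
        print(cam,k,len(P),"z pct",np.percentile(P[:,2],[2,20,50,80,98]).round(1),end=" ")
        zt=84 if k!="yellow" else 34
        Q=P[abs(P[:,2]-zt)<5]
        if len(Q)>20: print("top",len(Q),"mean",Q.mean(0).round(1),rect(Q))
        if k!="yellow":
            v,u=np.nonzero(m);print("   planar",rect(at_z(cam,np.c_[u,v],84)))
E
python3 - <<'E'
import cv2
p=cv2.imread("pics/top0.png");
cv2.imwrite("pics/z1.png",cv2.resize(p[215:305,355:500],None,fx=5,fy=5,interpolation=2))
cv2.imwrite("pics/z2.png",cv2.resize(p[90:200,235:395],None,fx=5,fy=5,interpolation=2))
E
```

```text
top red 1378 z pct [35.4 82.  83.4 84.7 86.5] top 1328 mean [ 474.8 -218.    83.4] (array([ 474.8, -218.7]), array([ 21.8, 194.7]), np.float32(97.56))
   planar (array([ 474.9, -218.7]), array([ 22.4, 195.1]), np.float32(97.09))
top blue 1353 z pct [79.8 82.2 83.5 84.8 86.5] top 1331 mean [477.3 248.5  83.5] (array([477.3, 248.8]), array([195.1,  21.6]), np.float32(88.19))
   planar (array([477.3, 248.4]), array([194.3,  21.6]), np.float32(88.19))
top yellow 9049 z pct [ 0.4  2.5  4.2 11.4 35. ] top 1035 mean [697.9 -16.8  33.3] (array([697. , -15.5]), array([250.9, 152.1]), np.float32(84.53))
scene red 840 z pct [63.3 72.2 82.2 83.6 85. ] top 541 mean [ 477.9 -223.7   83. ] (array([ 475.1, -217.2]), array([ 26.5, 195.2]), np.float32(96.68))
   planar (array([ 488.7, -221.2]), array([ 43.1, 204. ]), np.float32(97.34))
scene blue 372 z pct [65.6 73.2 82.5 84.2 85.5] top 248 mean [480.6 241.5  83.4] (array([480.3, 247.6]), array([197.6,  24. ]), np.float32(87.35))
   planar (array([490.8, 240. ]), array([213.9,  43.2]), np.float32(88.29))
scene yellow 5297 z pct [ 1.5  3.2  6.5 25.7 34.2] top 768 mean [705.1 -28.4  32.4] (array([698.1, -15.2]), array([251.9, 152.4]), np.float32(84.64))
```

View pics/z1.png

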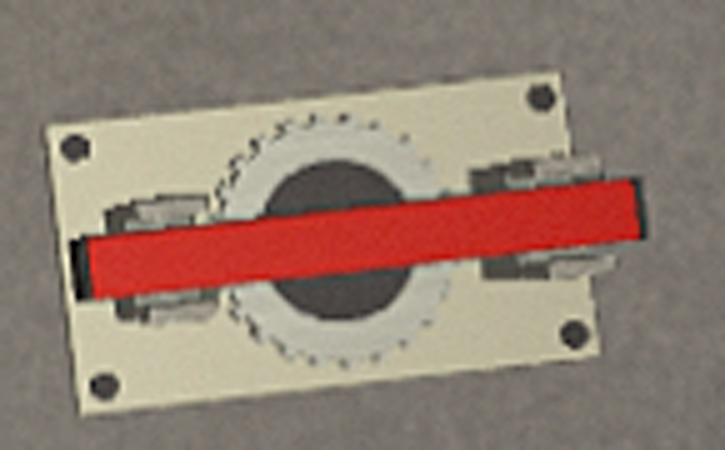

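View pics/z2.png

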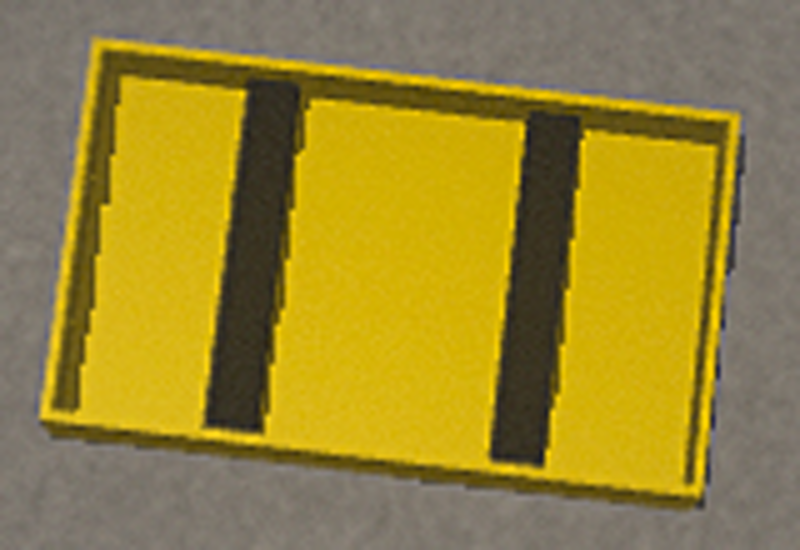

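The red bar is centred near (475, -218.5) with its axis at about 97° (yaw +7.1°). The tray is centred near (697.5, -15.3) with yaw -5.4°, and both cameras agree. The jaw axis is now at 72.6°, so it needs about -65.5°.

>>> move_arm:
  commands:
    - [0, 0.6, -0.9, 0, 0, 0, -1]
    - [0, 0.6, -0.9, 0, 0, 0, -1]
    - [0, 0.6, -0.9, 0, 0, 0, -1]
    - [0, 0.6, -0.9, 0, 0, 0, -1]
    - [0, 0.6, -0.9, 0, 0, 0, -1]

```text
clock: 0.92
tcp_pos: [303.2, 421.4, 404.9]
ee_rot: [1.142, 2.926, 0.001]
contact_force: [-0.2, 0.4, 0.5]
gripper_width: 87.9
```

```bash
cat > st.py <<'E'
from h import *
from scipy.spatial.transform import Rotation as R
s=observe();M=R.from_rotvec(s["ee_rot"]).as_matrix()
print("t",s["clock"],"q",np.round(s["qpos"],2),"tcp",s["tcp_pos"].round(1),"yaw_y",np.degrees(np.arctan2(M[1,1],M[0,1])).round(2),"z",M[:,2].round(4),"F",s["contact_force"].round(1),"M",s["moment"].round(2),"w",round(float(s["gripper_width"]),1))
print("grasp pt",(s["tcp_pos"]+147*M[:,2]).round(1))
E
python3 st.py
```

```text
t 0.9167 q [-0.98  0.55 -0.09  1.89  0.08  0.71 -0.29] tcp [303.2 421.4 404.9] yaw_y 47.37 z [ 4.e-04  5.e-04 -1.e+00] F [-0.2  0.4  0.5] M [-0.07 -0.04 -0.05] w 87.9
grasp pt [303.3 421.4 257.9]
```

>>> move_arm:
  commands:
    - [0, 0.6, -0.9, 0, 0, 0, -1]
    - [0, 0.6, -0.9, 0, 0, 0, -1]
    - [0, 0.6, -0.9, 0, 0, 0, -1]
    - [0, 0.6, -0.9, 0, 0, 0, -1]
    - [0, 0.6, -0.9, 0, 0, 0, -1]

```text
clock: 1.33
tcp_pos: [418.9, 248.0, 405.1]
ee_rot: [1.748, 2.61, 0.001]
contact_force: [0.4, 0.0, -0.4]
gripper_width: 88.3
```

>>> move_arm:
  commands:
    - [0, 0.3, -0.95, 0, 0, 0, -1]
    - [0, 0.3, -0.95, 0, 0, 0, -1]
    - [0, 0.3, -0.95, 0, 0, 0, -1]
    - [0, 0.3, -0.95, 0, 0, 0, 0]
    - [0, 0, -0.95, 0, 0, 0, 0]

```text
clock: 1.75
tcp_pos: [468.0, 57.9, 405.1]
ee_rot: [2.068, 2.361, 0.004]
contact_force: [1.8, -0.5, 0.3]
gripper_width: 88.2
```

```bash
python3 st.py
```

```text
t 1.75 q [-0.26  0.49  0.06  2.02 -0.04  0.62 -0.04] tcp [468.   57.9 405.1] yaw_y 7.55 z [ 3.9e-03  2.0e-04 -1.0e+00] F [ 1.8 -0.5  0.3] M [-0.1  -0.01  0.03] w 88.2
grasp pt [468.6  57.9 258.1]
```

>>> move_arm:
  commands:
    - [0, 0, -1, 0, 0, 0, 0]
    - [0, 0, -1, 0, 0, 0, 0]
    - [0, 0, -1, 0, 0, 0, 0]
    - [0, 0, -1, 0, 0, 0, 0]
    - [0, 0, -1, 0, 0, 0, 0]

```text
clock: 2.17
tcp_pos: [465.8, -142.2, 405.0]
ee_rot: [2.069, 2.364, 0.001]
contact_force: [0.8, 0.2, -0.2]
gripper_width: 87.9
```

>>> move_arm:
  commands:
    - [0, 0, -0.9, -0.4, 0, 0, 0]
    - [0, 0, -0.8, -0.5, 0, 0, 0]
    - [0, 0, 0, -0.5, 0, 0, -0.1]
    - [0, 0, 0, 0, 0, 0, 0]
    - [0, 0, 0, 0, 0, 0, 0]

```text
clock: 2.58
tcp_pos: [465.9, -207.8, 348.3]
ee_rot: [-2.078, -2.353, 0.0]
contact_force: [0.6, 1.1, 0.3]
gripper_width: 88.3
```

```bash
python3 st.py; python3 - <<'E'
from h import *
for cam in ("top","scene"):
    p,d=grab_frame(cam);cv2.imwrite(f"pics/{cam}1.png",p)
    b=(360,225,495,300) if cam=="top" else (170,185,275,260)
    m=mask(p,b,"red");v,u=np.nonzero(m&(d>0));P=cloud(cam,np.c_[u,v],d[v,u])
    Q=P[abs(P[:,2]-84)<5];print(len(Q),rect(Q))
E
```

```text
t 2.5833 q [ 0.32  0.63  0.01  1.97 -0.01  0.55  0.47] tcp [ 465.9 -207.8  348.3] yaw_y 7.12 z [-0.0019  0.0015 -1.    ] F [0.6 1.1 0.3] M [-0.03  0.04  0.  ] w 88.3
grasp pt [ 465.6 -207.6  201.3]
712 (array([ 468.8, -173.4]), array([ 21.3, 104.3]), np.float32(96.96))
511 (array([ 476.7, -217.1]), array([ 24. , 195.1]), np.float32(98.13))
```

View pics/scene1.png

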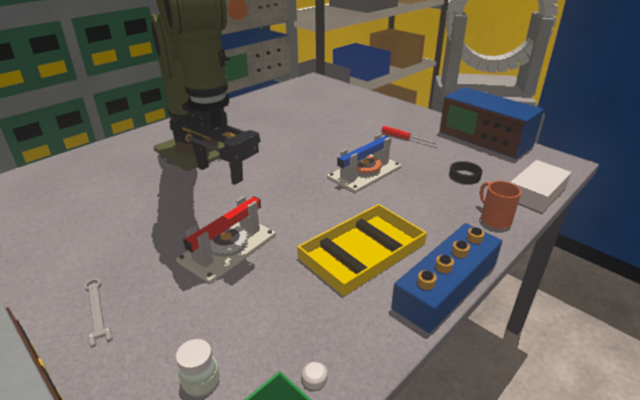

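The gripper (237,150) is above and behind the red bar (185–262, 200–250). It still needs about (+9, -11) mm, then I go down.

>>> move_arm:
  commands:
    - [0, 0.23, -0.27, -0.5, 0, 0, 0]
    - [0, 0, 0, -0.6, 0, 0, 0]
    - [0, 0, 0, -0.5, 0, 0, 0]
    - [0, 0, 0, 0, 0, 0, 0]
    - [0, 0, 0, 0, 0, 0, 0]

```text
clock: 3.1
tcp_pos: [475.7, -218.0, 285.3]
ee_rot: [-2.077, -2.357, -0.001]
contact_force: [1.2, -0.5, 0.8]
gripper_width: 88.0
```

```bash
python3 st.py; python3 - <<'E'
from h import *
p,d=grab_frame("scene");cv2.imwrite("pics/s2.png",cv2.resize(p[120:300,130:330],None,fx=4,fy=3.3,interpolation=2)[:600])
E
```

```text
t 3.1 q [ 0.34  0.75  0.    1.98 -0.01  0.42  0.48] tcp [ 475.7 -218.   285.3] yaw_y 7.22 z [-1.e-04  6.e-04 -1.e+00] F [ 1.2 -0.5  0.8] M [-0.07  0.   -0.01] w 88.0
grasp pt [ 475.7 -217.9  138.3]
```

View pics/s2.png

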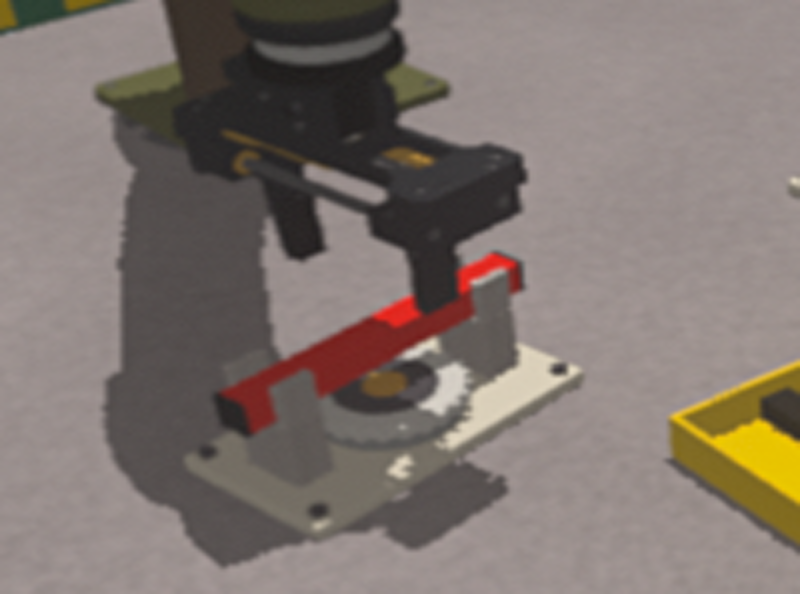

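The fingers straddle the bar's middle, with the near finger at (435,290) in the crop and the brackets clear on both sides. I go down 63 mm.

>>> move_arm:
  commands:
    - [0, 0, 0, -0.5, 0, 0, 0]
    - [0, 0, 0, -0.5, 0, 0, 0]
    - [0, 0, 0, -0.35, 0, 0, 0]
    - [0, 0, 0, -0.22, 0, 0, 0]
    - [0, 0, 0, 0, 0, 0, 0]

```text
clock: 3.57
tcp_pos: [475.6, -218.8, 221.9]
ee_rot: [-2.079, -2.355, -0.0]
contact_force: [-0.0, -0.0, -0.1]
gripper_width: 87.8
```

>>> move_arm:
  commands:
    - [80, 0, 0, 0, 0, 0, 0]
    - [120, 0, 0, 0, 0, 0, 0]
    - [140, 0, 0, 0, 0, 0, 0]
    - [160, 0, 0, 0, 0, 0, 0]
    - [170, 0, 0, 0, 0, 0, 0]

```text
clock: 3.98
tcp_pos: [475.4, -219.2, 222.5]
ee_rot: [2.079, 2.354, 0.001]
contact_force: [-0.2, -0.6, 0.7]
gripper_width: 57.3
```

```bash
python3 st.py
```

```text
t 3.9833 q [ 0.34  0.86  0.    2.   -0.01  0.28  0.48] tcp [ 475.4 -219.2  222.5] yaw_y 7.09 z [ 1.1e-03 -4.0e-04 -1.0e+00] F [-0.2 -0.6  0.7] M [-0.06  0.04 -0.  ] w 57.3
grasp pt [ 475.6 -219.2   75.5]
```

>>> move_arm:
  commands:
    - [180, 0, 0, 0, 0, 0, 0]
    - [180, 0, 0, 0, 0, 0, 0]
    - [180, 0, 0, 0, 0, 0, 0]
    - [180, 0, 0, 0, 0, 0, 0]
    - [180, 0, 0, 0, 0, 0, 0]

```text
clock: 4.4
tcp_pos: [475.2, -219.1, 221.9]
ee_rot: [-2.08, -2.355, -0.0]
contact_force: [0.2, -0.4, -0.2]
gripper_width: 26.0
```

>>> move_arm:
  commands:
    - [255, 0, 0, 0, 0, 0, 0]
    - [255, 0, 0, 0, 0, 0, 0]
    - [255, 0, 0, 0, 0, 0, 0]
    - [255, 0, 0, 0, 0, 0, 0]
    - [255, 0, 0, 0, 0, 0, 0]

```text
clock: 4.82
tcp_pos: [475.2, -219.1, 221.9]
ee_rot: [-2.08, -2.354, 0.0]
contact_force: [0.1, -0.1, -0.6]
gripper_width: 21.7
```

```bash
python3 st.py
```

```text
t 4.8167 q [ 0.34  0.86  0.    2.   -0.01  0.28  0.48] tcp [ 475.2 -219.1  221.9] yaw_y 7.09 z [-2.e-04  1.e-04 -1.e+00] F [ 0.1 -0.1 -0.6] M [-0.05  0.14 -0.01] w 21.7
grasp pt [ 475.1 -219.1   74.9]
```

The bar is gripped at 21.7 mm with no side load. I lift slowly at first.

>>> move_arm:
  commands:
    - [255, 0, 0, 0.05, 0, 0, 0]
    - [255, 0, 0, 0.08, 0, 0, 0]
    - [255, 0, 0, 0.1, 0, 0, 0]
    - [255, 0, 0, 0.1, 0, 0, 0]
    - [255, 0, 0, 0, 0, 0, 0]

```text
clock: 5.23
tcp_pos: [475.5, -219.2, 236.0]
ee_rot: [2.079, 2.354, 0.001]
contact_force: [0.1, -0.4, -2.6]
gripper_width: 21.7
```

```bash
python3 st.py;  python3 - <<'E'
from h import *
p,d=grab_frame("scene");cv2.imwrite("pics/s3.png",cv2.resize(p[120:300,130:330],None,fx=4,fy=3.3,interpolation=2)[:600])
E
```

```text
t 5.2333 q [ 0.34  0.84  0.    2.   -0.01  0.3   0.48] tcp [ 475.5 -219.2  236. ] yaw_y 7.09 z [ 1.4e-03 -5.0e-04 -1.0e+00] F [ 0.1 -0.4 -2.6] M [-0.1   0.07 -0.03] w 21.7
grasp pt [ 475.7 -219.3   89. ]
```

View pics/s3.png

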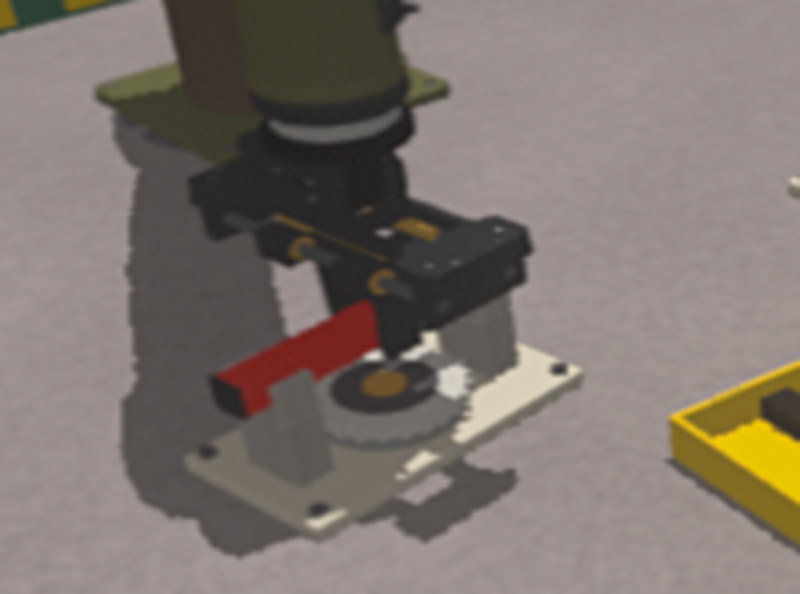

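The full weight (2.6 N) is on the gripper, and the bar's near end (240,395) has risen about 14 mm. I keep lifting straight up.

>>> move_arm:
  commands:
    - [255, 0, 0, 0.2, 0, 0, 0]
    - [255, 0, 0, 0.3, 0, 0, 0]
    - [255, 0, 0, 0.4, 0, 0, 0]
    - [255, 0, 0, 0.5, 0, 0, 0]
    - [255, 0, 0, 0.5, 0, 0, 0]

```text
clock: 5.7
tcp_pos: [474.9, -219.0, 312.1]
ee_rot: [-2.079, -2.354, 0.001]
contact_force: [0.3, -0.8, -2.4]
gripper_width: 21.6
```

>>> move_arm:
  commands:
    - [255, 0, 0, 0.2, 0, 0, 0]
    - [255, 0, 0, 0, 0, 0, 0]

```text
clock: 5.87
tcp_pos: [475.7, -219.3, 321.1]
ee_rot: [2.077, 2.352, 0.002]
contact_force: [-0.3, -0.9, -3.1]
gripper_width: 21.8
```

```bash
python3 st.py;  cat > lvl.py <<'E'
from h import *
import sys
n=sys.argv[1]
for cam,b in (("top",(200,80,520,330)),("scene",(150,100,440,300))):
    p,d=grab_frame(cam);cv2.imwrite(f"pics/{cam}_{n}.png",p)
    m=mask(p,b,"red")
    nl,lab,stt,_=cv2.connectedComponentsWithStats(m.astype(np.uint8))
    v,u=np.nonzero(m&(d>0)&(stt[lab,4]>40));P=cloud(cam,np.c_[u,v],d[v,u])
    P=P[P[:,2]>12];print(cam,len(P),rect(P),P.mean(0).round(1))
    c=P.mean(0);ax=np.linalg.svd(P-c,full_matrices=False)[2][0];print(" axis",ax.round(3),"slope deg",np.degrees(np.arcsin(ax[2]*np.sign(ax[1]))).round(2))
    t=(P-c)@ax
    for lo,hi in((0,20),(80,100)):
        a,e=np.percentile(t,[lo,hi]);S=P[(t>=a)&(t<=e)];print("  end",S.mean(0).round(1),"ztop",np.percentile(S[:,2],85).round(1))
E
python3 lvl.py 4
```

```text
t 5.8667 q [ 0.34  0.68  0.01  1.96 -0.01  0.5   0.48] tcp [ 475.7 -219.3  321.1] yaw_y 7.09 z [ 0.0038 -0.0014 -1.    ] F [-0.3 -0.9 -3.1] M [-0.11  0.03  0.  ] w 21.8
grasp pt [ 476.3 -219.5  174.1]
top 764 (array([ 470.9, -180.9]), array([ 26.8, 117.5]), np.float32(96.08)) [ 469.8 -165.9  176.3]
 axis [-0.083  0.577  0.813] slope deg 54.35
  end [ 474.6 -201.6  151.5] ztop 183.6
  end [ 465.5 -131.7  183.1] ztop 183.8
scene 757 (array([426. ,  99.6]), array([ 95.5, 834.1]), np.float32(93.87)) [ 471.9 -120.   145.2]
 axis [ 0.116 -0.974  0.194] slope deg -11.2
  end [400.7 475.8  26.4] ztop 25.6
  end [ 494.  -302.7  175.6] ztop 181.6
```

View pics/scene_4.png

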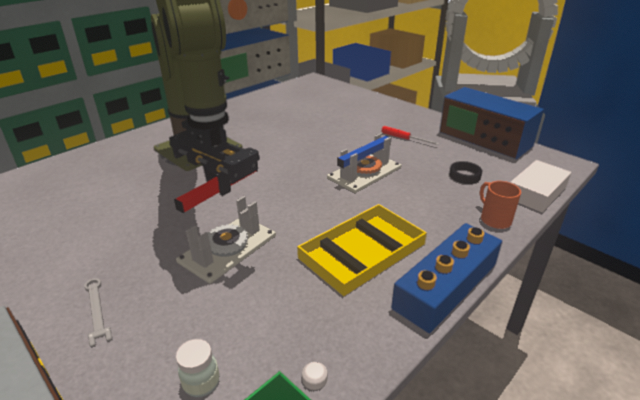

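View pics/top_4.png

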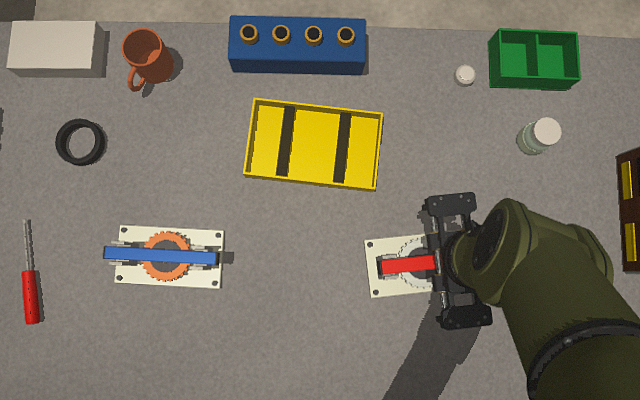

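Both brackets are empty. The bar's ends read 183.7 and 181.6 mm at the top, so it is level. I move over to the tray with (+222, +204) mm and -12.5°.

>>> move_arm:
  commands:
    - [255, 0.3, 0.28, 0, 0, 0, -0.2]
    - [255, 0.55, 0.5, 0, 0, 0, -0.3]
    - [255, 0.6, 0.55, 0, 0, 0, -0.3]
    - [255, 0.6, 0.55, 0, 0, 0, -0.3]
    - [255, 0.6, 0.55, 0, 0, 0, -0.3]

```text
clock: 6.38
tcp_pos: [581.7, -120.7, 317.4]
ee_rot: [-2.219, -2.22, 0.003]
contact_force: [0.8, 0.6, -3.4]
gripper_width: 21.4
```

>>> move_arm:
  commands:
    - [255, 0.6, 0.55, 0, 0, 0, -0.3]
    - [255, 0.6, 0.55, -0.2, 0, 0, -0.3]
    - [255, 0.6, 0.55, -0.3, 0, 0, -0.3]
    - [255, 0.6, 0.55, -0.3, 0, 0, -0.2]
    - [255, 0.5, 0.45, -0.2, 0, 0, 0]

```text
clock: 6.8
tcp_pos: [697.7, -13.0, 275.6]
ee_rot: [-2.32, -2.113, 0.003]
contact_force: [0.6, 0.2, -3.6]
gripper_width: 21.4
```

>>> move_arm:
  commands:
    - [255, 0, 0, 0, 0, 0, 0]
    - [255, 0, 0, 0, 0, 0, 0]

```text
clock: 6.97
tcp_pos: [697.0, -13.4, 275.8]
ee_rot: [-2.317, -2.116, 0.004]
contact_force: [0.3, -0.6, -3.0]
gripper_width: 21.6
```

```bash
python3 st.py; python3 lvl.py 5
```

```text
t 6.9667 q [-0.11  0.94  0.13  1.43 -0.16  0.78 -0.01] tcp [697.  -13.4 275.8] yaw_y -5.2 z [-0.0042  0.0011 -1.    ] F [ 0.3 -0.6 -3. ] M [-0.14  0.12  0.01] w 21.6
grasp pt [696.4 -13.3 128.8]
top 96 (array([628.8, -81.1]), array([ 15.9, 149.4]), np.float32(159.21)) [ 684.7 -102.9  140.2]
 axis [-0.269  0.123  0.955] slope deg 72.77
  end [ 683.1 -104.1  129.1] ztop 136.7
  end [675.1 -99.6 160.5] ztop 140.4
scene 654 (array([574. , 216.7]), array([ 94.2, 703.2]), np.float32(116.24)) [654.4  23.2 116.8]
 axis [-0.435  0.883 -0.174] slope deg -10.02
  end [ 696.2 -100.2  133. ] ztop 139.0
  end [478.7 383.8  47.8] ztop 137.7
```

View pics/scene_5.png

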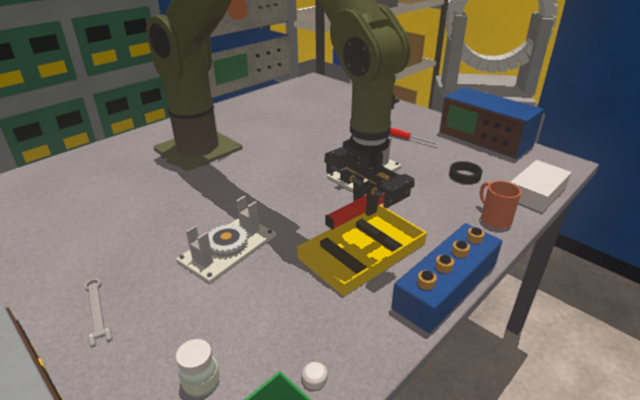

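View pics/top_5.png

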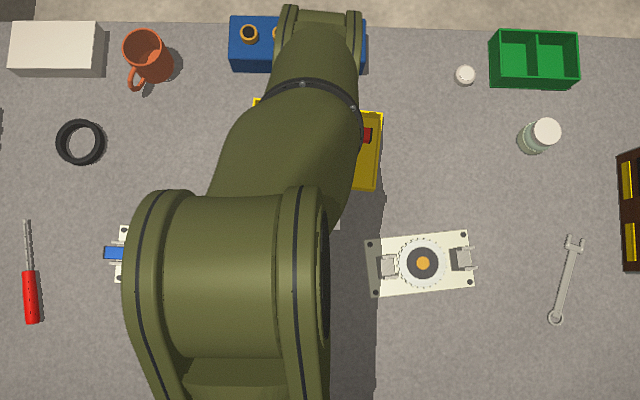

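The bar is over the tray with its visible end near (330,215) in the scene picture. Before going down I check how close the blue box is to the gripper body.

```bash
python3 - <<'E'
from h import *
d=np.load("top0.npy");v,u=np.mgrid[5:90,225:370];v=v.ravel();u=u.ravel()
P=cloud("top",np.c_[u,v],d[v,u]);P=P[(d[v,u]>0)&(P[:,2]>12)&(P[:,0]>785)]
print(len(P),P.min(0).round(),np.percentile(P[:,2],[50,90,99.5]))
p,d=grab_frame("scene");m=mask(p,(290,180,440,240),"red");v,u=np.nonzero(m&(d>0));P=cloud("scene",np.c_[u,v],d[v,u])
P=P[(P[:,2]>100)&(P[:,2]<160)];print("bar min y",np.percentile(P[:,1],[0,1,3]).round(1),len(P))
E
```

```text
7542 [ 842. -110.   12.] [69.49433141 87.12431097 93.84182309]
bar min y [-114.3 -112.  -110.2] 571
```

>>> move_arm:
  commands:
    - [255, 0.02, -0.04, -0.4, 0, 0, 0]
    - [255, 0, 0, -0.5, 0, 0, -0.03]
    - [255, 0, 0, -0.5, 0, 0, 0]
    - [255, 0, 0, -0.4, 0, 0, 0]
    - [255, 0, 0, 0, 0, 0, 0]

```text
clock: 7.53
tcp_pos: [695.9, -18.6, 203.6]
ee_rot: [-2.325, -2.106, 0.009]
contact_force: [-0.3, 0.6, -3.6]
gripper_width: 21.7
```

```bash
python3 st.py; python3 - <<'E'
from h import *
p,d=grab_frame("scene");cv2.imwrite("pics/s6.png",cv2.resize(p[130:310,270:470],None,fx=4,fy=3.3,interpolation=2)[:600])
E
```

```text
t 7.5333 q [-0.1   1.04  0.12  1.45 -0.17  0.67 -0.  ] tcp [695.9 -18.6 203.6] yaw_y -5.64 z [-7.2e-03 -4.0e-04 -1.0e+00] F [-0.3  0.6 -3.6] M [-0.05  0.14  0.  ] w 21.7
grasp pt [694.8 -18.6  56.6]
```

View pics/s6.png

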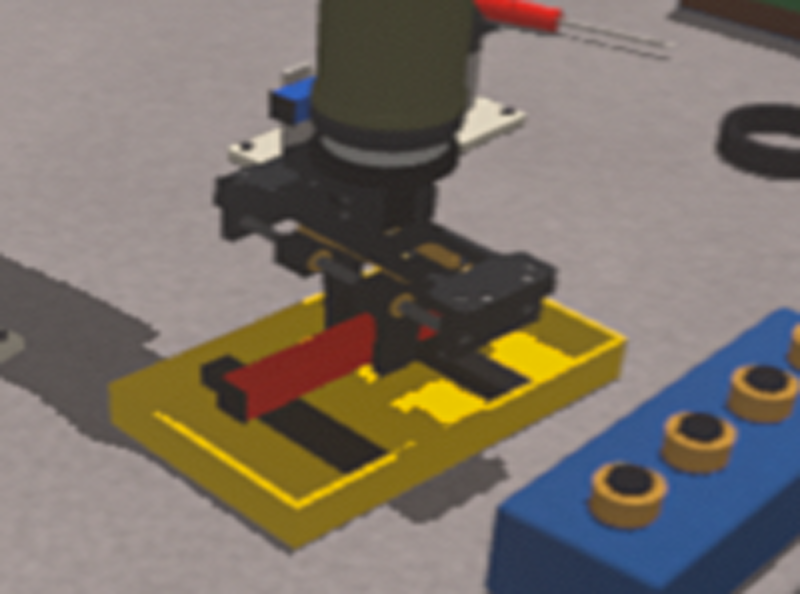

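The bar is inside the tray walls, above both strips. It has drifted about 3 mm, so I correct that and then go down slowly.

>>> move_arm:
  commands:
    - [255, 0.04, 0.08, -0.15, 0, -0.08, 0.04]
    - [255, 0, 0, -0.1, 0, 0, 0]
    - [255, 0, 0, -0.1, 0, 0, 0]
    - [255, 0, 0, -0.05, 0, 0, 0]
    - [255, 0, 0, 0, 0, 0, 0]

```text
clock: 8.0
tcp_pos: [699.6, -14.2, 191.0]
ee_rot: [2.319, 2.112, 0.008]
contact_force: [-0.6, 0.5, -3.5]
gripper_width: 22.2
```

```bash
python3 st.py
```

```text
t 8.0 q [-0.1   1.06  0.12  1.45 -0.17  0.64 -0.  ] tcp [699.6 -14.2 191. ] yaw_y -5.35 z [ 0.0067 -0.     -1.    ] F [-0.6  0.5 -3.5] M [-0.11  0.15  0.03] w 22.2
grasp pt [700.5 -14.2  44. ]
```

>>> move_arm:
  commands:
    - [255, 0, 0, 0, 0, 0, 0]
    - [255, 0, 0, 0, 0, 0, 0]

```text
clock: 8.17
tcp_pos: [699.8, -14.4, 191.5]
ee_rot: [2.319, 2.112, 0.009]
contact_force: [0.3, -0.4, -1.9]
gripper_width: 21.7
```

```bash
python3 st.py
```

```text
t 8.1667 q [-0.1   1.06  0.12  1.45 -0.17  0.64 -0.  ] tcp [699.8 -14.4 191.5] yaw_y -5.36 z [ 7.6e-03 -1.0e-04 -1.0e+00] F [ 0.3 -0.4 -1.9] M [-0.11  0.05  0.09] w 21.7
grasp pt [700.9 -14.4  44.5]
```

>>> move_arm:
  commands:
    - [255, -0.04, 0, -0.08, 0, 0.04, 0]
    - [255, 0, 0, -0.05, 0, 0, 0]
    - [255, 0, 0, 0, 0, 0, 0]
    - [255, 0, 0, 0, 0, 0, 0]

```text
clock: 8.5
tcp_pos: [697.9, -14.3, 185.7]
ee_rot: [2.321, 2.114, 0.004]
contact_force: [-0.4, 0.2, -3.5]
gripper_width: 21.6
```

```bash
python3 st.py
```

```text
t 8.5 q [-0.1   1.06  0.11  1.45 -0.17  0.63 -0.  ] tcp [697.9 -14.3 185.7] yaw_y -5.36 z [ 0.0031  0.     -1.    ] F [-0.4  0.2 -3.5] M [-0.08  0.06  0.01] w 21.6
grasp pt [698.4 -14.3  38.7]
```

>>> move_arm:
  commands:
    - [255, 0, -0.02, -0.03, 0, 0, 0]
    - [255, 0, 0, -0.03, 0, 0, 0]
    - [255, 0, 0, 0, 0, 0, 0]
    - [255, 0, 0, 0, 0, 0, 0]

```text
clock: 8.83
tcp_pos: [698.0, -15.1, 183.4]
ee_rot: [2.321, 2.114, 0.004]
contact_force: [0.7, 1.4, -2.5]
gripper_width: 21.3
```

```bash
python3 st.py
```

```text
t 8.8333 q [-0.1   1.07  0.11  1.45 -0.17  0.63 -0.  ] tcp [698.  -15.1 183.4] yaw_y -5.36 z [ 0.0034  0.     -1.    ] F [ 0.7  1.4 -2.5] M [-0.04  0.08  0.05] w 21.3
grasp pt [698.5 -15.1  36.4]
```

>>> move_arm:
  commands:
    - [255, 0, 0, -0.03, 0, 0, 0]
    - [255, 0, 0, 0, 0, 0, 0]
    - [255, 0, 0, 0, 0, 0, 0]

```text
clock: 9.08
tcp_pos: [698.0, -15.0, 182.3]
ee_rot: [2.321, 2.114, 0.004]
contact_force: [0.6, 0.8, -1.9]
gripper_width: 21.6
```

```bash
python3 st.py
```

```text
t 9.0833 q [-0.1   1.07  0.11  1.45 -0.17  0.63 -0.  ] tcp [698.  -15.  182.3] yaw_y -5.35 z [ 3.5e-03  1.0e-04 -1.0e+00] F [ 0.6  0.8 -1.9] M [-0.08  0.07 -0.03] w 21.6
grasp pt [698.6 -15.   35.3]
```

>>> move_arm:
  commands:
    - [255, 0, 0, -0.02, 0, 0, 0]
    - [255, 0, 0, 0, 0, 0, 0]
    - [255, 0, 0, 0, 0, 0, 0]

```text
clock: 9.33
tcp_pos: [698.1, -15.1, 182.0]
ee_rot: [2.321, 2.114, 0.005]
contact_force: [-1.7, -0.8, 2.2]
gripper_width: 21.7
```

```bash
python3 st.py; python3 - <<'E'
from h import *
p,d=grab_frame("scene");cv2.imwrite("pics/s7.png",cv2.resize(p[130:310,270:470],None,fx=4,fy=3.3,interpolation=2)[:600])
E
```

```text
t 9.3333 q [-0.1   1.07  0.11  1.45 -0.17  0.63 -0.  ] tcp [698.1 -15.1 182. ] yaw_y -5.36 z [ 3.8e-03  1.0e-04 -1.0e+00] F [-1.7 -0.8  2.2] M [-0.07  0.42 -0.02] w 21.7
grasp pt [698.7 -15.1  35. ]
```

View pics/s7.png

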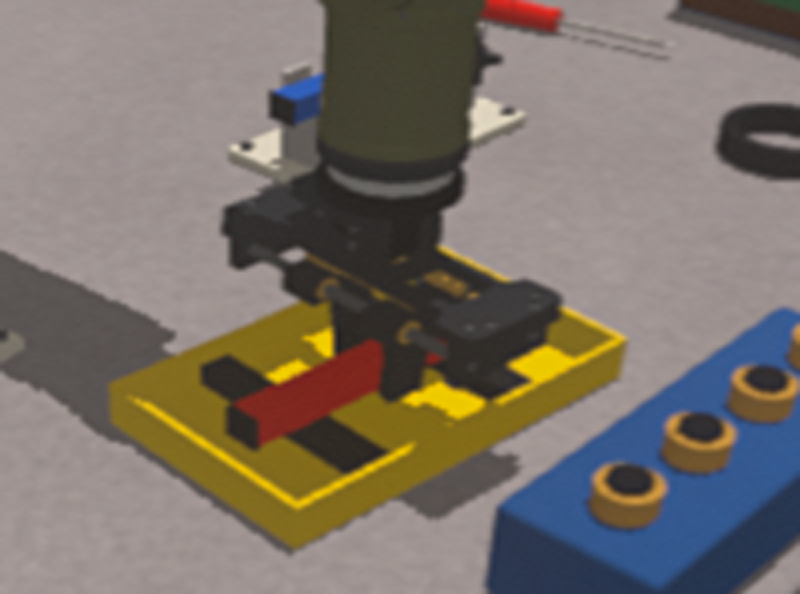

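The force flipped from -2 to +2.2 N at grasp height 35.0 mm, which is the height expected for a bar resting on the strips. I open gradually and only partly.

>>> move_arm:
  commands:
    - [185, 0, 0, 0, 0, 0, 0]
    - [175, 0, 0, 0, 0, 0, 0]
    - [160, 0, 0, 0, 0, 0, 0]
    - [140, 0, 0, 0, 0, 0, 0]
    - [120, 0, 0, 0, 0, 0, 0]

```text
clock: 9.8
tcp_pos: [698.2, -15.1, 181.5]
ee_rot: [2.321, 2.114, 0.004]
contact_force: [-0.2, -0.0, 0.0]
gripper_width: 44.1
```

>>> move_arm:
  commands:
    - [110, 0, 0, 0, 0, 0, 0]
    - [110, 0, 0, 0, 0, 0, 0]
    - [110, 0, 0, 0, 0, 0, 0]

```text
clock: 10.05
tcp_pos: [698.1, -15.1, 181.5]
ee_rot: [2.321, 2.114, 0.004]
contact_force: [-0.5, 0.0, 0.5]
gripper_width: 50.2
```

```bash
python3 st.py
```

```text
t 10.05 q [-0.1   1.07  0.11  1.45 -0.17  0.63 -0.  ] tcp [698.1 -15.1 181.5] yaw_y -5.35 z [ 0.0036  0.     -1.    ] F [-0.5  0.   0.5] M [-0.04  0.04  0.02] w 50.2
grasp pt [698.6 -15.1  34.6]
```

Released. I raise the arm straight up and then back it off so the top camera can see.

>>> move_arm:
  commands:
    - [110, 0, 0, 0.2, 0, 0, 0]
    - [110, 0, 0, 0.4, 0, 0, 0]
    - [110, 0, 0, 0.7, 0, 0, 0]
    - [110, 0, 0, 0.9, 0, 0, 0]
    - [110, 0, 0, 0.9, 0, 0, 0]

```text
clock: 10.47
tcp_pos: [697.8, -15.2, 308.0]
ee_rot: [2.321, 2.113, 0.004]
contact_force: [0.7, 0.1, 0.2]
gripper_width: 50.3
```

>>> move_arm:
  commands:
    - [110, 0, 0, 0.9, 0, 0, 0]
    - [110, 0, -0.5, 0.7, 0, 0, 0]
    - [110, -0.4, -0.8, 0, 0, 0, 0]
    - [110, -0.4, -0.9, 0, 0, 0, 0]
    - [110, -0.4, -0.9, 0, 0, 0, 0]

```text
clock: 10.88
tcp_pos: [649.6, -139.8, 372.3]
ee_rot: [2.317, 2.114, 0.008]
contact_force: [0.4, -0.2, -1.9]
gripper_width: 50.2
```

>>> move_arm:
  commands:
    - [110, -0.4, -0.9, 0, 0, 0, 0]
    - [110, -0.4, -0.9, 0, 0, 0, 0]
    - [110, -0.4, -0.9, 0, 0, 0, 0]
    - [110, -0.4, -0.9, 0, 0, 0, 0]
    - [110, -0.4, -0.9, 0, 0, 0, 0]

```text
clock: 11.3
tcp_pos: [569.0, -320.8, 371.5]
ee_rot: [2.32, 2.112, 0.005]
contact_force: [-0.6, -1.2, -0.8]
gripper_width: 49.9
```

>>> move_arm:
  commands:
    - [110, -0.4, -0.7, 0, 0, 0, 0]
    - [110, -0.2, -0.4, 0, 0, 0, 0]
    - [110, 0, 0, 0, 0, 0, 0]
    - [110, 0, 0, 0, 0, 0, 0]

```text
clock: 11.63
tcp_pos: [545.4, -364.1, 371.0]
ee_rot: [2.323, 2.109, 0.005]
contact_force: [1.1, 0.9, 0.4]
gripper_width: 50.2
```

```bash
python3 st.py; python3 lvl.py 8; python3 - <<'E'
from h import *
p=cv2.imread("pics/top_8.png");_,d=grab_frame("top")
for k,b,zt in(("red",(235,90,390,200),44),("yellow",(235,90,390,200),34),("blue",(95,225,235,290),84)):
    m=mask(p,b,k);v,u=np.nonzero(m&(d>0));P=cloud("top",np.c_[u,v],d[v,u]);Q=P[abs(P[:,2]-zt)<5];print(k,len(Q),rect(Q),Q[:,2].mean().round(1))
E
```

```text
t 11.6333 q [ 0.47  0.77  0.1   1.51 -0.09  0.86  0.5 ] tcp [ 545.4 -364.1  371. ] yaw_y -5.51 z [ 0.0051 -0.001  -1.    ] F [1.1 0.9 0.4] M [-0.09  0.02  0.  ] w 50.2
grasp pt [ 546.2 -364.3  224. ]
top 1210 (array([701.6, -14.3]), array([195.1,  29.2]), np.float32(84.79)) [697.9 -13.   43.1]
 axis [-0.09  -0.996  0.003] slope deg -0.19
  end [704.5  64.9  42.6] ztop 45.5
  end [690.4 -92.   43.1] ztop 45.1
scene 1124 (array([572.3, 219.5]), array([130. , 705.1]), np.float32(118.19)) [665.5  47.6  35.9]
 axis [ 0.478 -0.878  0.028] slope deg -1.63
  end [511.9 347.3  27.1] ztop 43.1
  end [698.6 -91.3  38.2] ztop 44.0
red 1160 (array([698.3, -14.1]), array([194.4,  22.5]), np.float32(84.7)) 43.5
yellow 1031 (array([697. , -15.4]), array([250.7, 151.8]), np.float32(84.58)) 33.3
blue 1329 (array([477.3, 249.3]), array([195.9,  21.6]), np.float32(88.19)) 83.6
```

View pics/top_8.png

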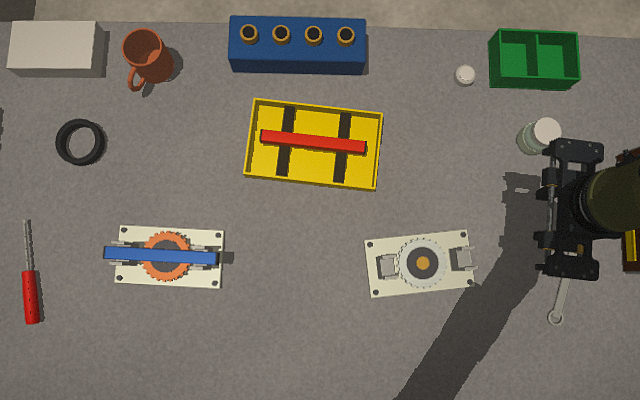

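View pics/scene_8.png

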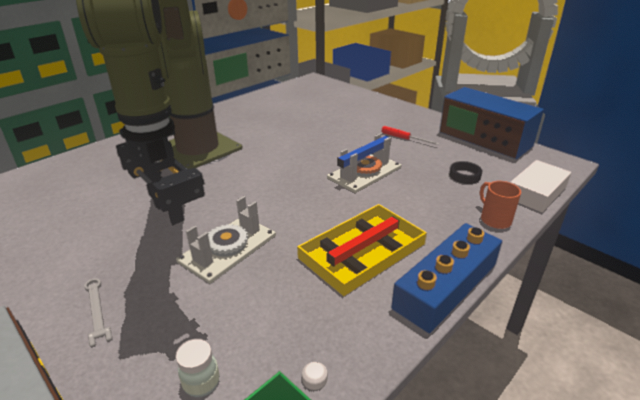

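The red bar lies from (260,135) to (367,148) in the top picture, across both strips and within about 2 mm of the tray's middle. The blue bar is still in its stand and the arm is clear of everything.

```bash
python3 -c "
from plant import *
print(sign_off())"
```

```text
the job is handed in; nothing more can be done
None
```

The red bar is out of its brackets and lying lengthwise in the middle of the yellow tray, across both rubber strips. The job was handed in at about 12 s.

- **Lift:** I gripped the bar at its middle (21.7 mm opening) and lifted it straight up. Once it was out, its two ends read 183.7 and 181.6 mm, so it was level within measurement error.
- **Placing:** I carried it to the tray, lowered it until it touched (about 2 N on the wrist), then let go and backed the arm off.
- **Red bar in the tray:** its centre is at (698.3, -14.1) against the tray's (697.0, -15.4). Its axis is 84.7° against 84.6°, and its top is about 43.5 mm above the table (44 expected).
- **Blue bar:** it is still seated and unmoved within measurement error, with its top at 83.6 mm.
- **Arm:** it is touching nothing.

**Checks that disagreed:** while lowering, the arm drifted 3–4 mm and tilted up to 0.4°, which I corrected before contact. My scene-camera slope figures were spoiled by the red screwdriver being counted as part of the bar. I relied on the top camera and the end heights instead.

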